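Fill a capacitor bank in order of height

TASK

Stand the four slate-grey cylindrical capacitors upright on the aluminium mounting plate, one centred on each of its four round rubber pads, in order of height: the shortest on the pad next to the black terminal block, the tallest on the pad farthest from it. Do not let a capacitor fall over, and leave the glass beaker standing where it is.

Things in the scene. Friction and masses are not known exactly. Their poses are not given: they have to be found in the camera images.
- cap_a: the shortest capacitor: an upright slate-grey cylinder with a black top face, 24 mm in diameter and 40 mm high, with two aluminium terminal studs (8 mm wide, 5 mm high) standing on its top and a pale stripe down one side; about 40 g, the mass varies; loose, standing on the bench. Origin: centre of its underside, z up along its axis
- cap_b: the second shortest capacitor: an upright slate-grey cylinder with a black top face, 32 mm in diameter and 54 mm high, with two aluminium terminal studs (8 mm wide, 5 mm high) standing on its top and a pale stripe down one side; about 80 g, the mass varies; loose, standing on the bench. Origin: centre of its underside, z up along its axis
- cap_c: the second tallest capacitor: an upright slate-grey cylinder with a black top face, 40 mm in diameter and 68 mm high, with two aluminium terminal studs (8 mm wide, 5 mm high) standing on its top and a pale stripe down one side; about 140 g, the mass varies; loose, standing on the bench. Origin: centre of its underside, z up along its axis
- cap_d: the tallest capacitor: an upright slate-grey cylinder with a black top face, 48 mm in diameter and 82 mm high, with two aluminium terminal studs (8 mm wide, 5 mm high) standing on its top and a pale stripe down one side; about 240 g, the mass varies; loose, standing on the bench. Origin: centre of its underside, z up along its axis
- pad1: round flat black rubber pad, the one next to the terminal block: 56 mm in diameter, 3 mm thick, fixed on the aluminium plate, pads 65 mm apart centre to centre in a straight row. Origin: centre of its underside, which lies on the plate's top 6 mm above the bench, so its upper face is 9 mm above the bench; its x axis runs along the row away from the terminal block
- pad2: round flat black rubber pad, second from the terminal block: 56 mm in diameter, 3 mm thick, fixed on the aluminium plate, pads 65 mm apart centre to centre in a straight row. Origin: centre of its underside, which lies on the plate's top 6 mm above the bench, so its upper face is 9 mm above the bench; its x axis runs along the row away from the terminal block
- pad3: round flat black rubber pad, third from the terminal block: 56 mm in diameter, 3 mm thick, fixed on the aluminium plate, pads 65 mm apart centre to centre in a straight row. Origin: centre of its underside, which lies on the plate's top 6 mm above the bench, so its upper face is 9 mm above the bench; its x axis runs along the row away from the terminal block
- pad4: round flat black rubber pad, the one farthest from the terminal block: 56 mm in diameter, 3 mm thick, fixed on the aluminium plate, pads 65 mm apart centre to centre in a straight row. Origin: centre of its underside, which lies on the plate's top 6 mm above the bench, so its upper face is 9 mm above the bench; its x axis runs along the row away from the terminal block
- plate: the bank's aluminium mounting plate, 305 x 80 mm and 6 mm thick, lying fixed on the bench at any heading, with a black terminal block (26 x 66 mm, its top 37 mm above the bench, brass screws) across one end. Origin: midway along the row of four pads, at bench level; x runs along the row, away from the terminal block, whose middle is at x = -150 mm; the plate reaches from x = -170 to +135 mm
- beaker: empty glass beaker, loose, standing on the bench among the capacitors: 60 mm in diameter at the rim, 85 mm high, about 90 g. Origin: centre of its underside. An orange reel (50 mm in diameter, 40 mm high, not part of the job) also stands among the capacitors, at least 80 mm from the middle of each

How it is judged:
By the outcome, as a careful person would: the job done as asked, in the order asked, and still so for the second after the job is handed in, with the robot touching nothing.
It also fails if it takes over 106 s, if anything falls off the work surface, if the arm or the gripper's body presses on something with over 40 N, if the wrist force passes 120 N, or if a joint passes its speed limit or range.

ROBOT

A 7-joint arm with a two-finger parallel gripper is mounted at the origin on the work surface. World frame = base frame: x ahead of the robot, y to its left, z up, the work surface at z = 0. Lengths are in m, angles in rad, forces in N, time in s.
With the tool pointing down it reaches from about 0.4 to 0.85 m from the base axis. Payload 10.4 kg.
Tool frame: the origin (TCP) lies at the very end of the fingers, on their centre line; the grasp point (between the pads) lies 19 mm behind it; z points along the fingers, y is the line along which they close (so a half turn about z gives the same grasp; the last joint's range is limited). The gripper opens to 87 mm and grips with 3 to 60 N. Pads are 19 mm wide; open, the fingers measure 117 mm over their backs; the gripper's body (75 mm by 190 mm) begins 51 mm behind the grasp point.
Start: joints at [1.292, 0.332, -0.065, 1.46, 0.022, 1.35, -0.088], TCP at [0.158, -0.605, 0.223] pointing down, gripper open.
Joint ranges: [-2.6, 2.6], [-0.5, 2.12], [-1.47, 1.34], [0.16, 2.42], [-1.27, 4.41], [0.06, 2.06], [-2.6, 2.6]. Speed limits (rad/s): [2.22, 2.22, 2.79, 2.79, 3.14, 3.14, 3.14].

INTERFACE

Orientations are given as a unit quaternion [x, y, z, w].
In Python, from bench import * gives the robot as it stands.
- The arm moves only by the tool step_arm, never from a script. Its arguments are lists of equal length, an entry for each row: "delta_pos": the shift along the world's x, y, z in units of 25 mm (1.0 is 25 mm), a list of three; "turn": the turn about the world's z in units of 0.12 rad (1.0 is 0.12 rad). In form: {"delta_pos": [[tx, ty, tz], ...], "turn": [turn, ...]}. A call has 1 to 12 rows; each row shifts and turns the commanded pose from where the row before left it; what a row does not reach is not made up. A row lasts 1/10 s, in which the tool goes at most 50 mm and 8.59 degrees, less where a joint would pass 70% of its speed; a pose out of reach is approached as far as the arm can. A call with a number of a shift or a turn outside -1 to 1 is refused whole. A call with a gripper value outside its range is refused whole. "grip" is the closure, from 0 (fully open) to 1 (shut), set as the call begins (left out, the last holds). The fingers move at their own pace and stop on an object; "newtons" is the grip in N (left out, the last holds). Time passes only in rows, so rows that do not move let the fingers close. It gives the time, the measured TCP pose, the force, the opening and the grip force at its end, in the units of the state.
- read_state(): the state, without advancing time (a new reading comes with each control period).
- camera(name): name is "side" or "top" or "wrist"; returns a dict with "image" (384x512x3 uint8, red, green, blue), "z_map" (384x512 float32, m along the optical axis (not along the pixel's ray), 0 where there is no reading), "mtx" (3x3 intrinsics, pixels), "view" (4x4, takes a point from world to camera coordinates). Camera axes: x right, y up, looking along -z (the intrinsics and any distortion apply to the point x, -y, -z); pixel columns grow to the right and rows downward; lengths in m; the calibration is good to about 2 mm. A picture is of the moment at which its call begins.
- close_job(): hands the job in; it is judged then, once.
The state is a dict: "time": time; "joint_positions": joint angles; "joint_vel": joint speeds; "joint_torque": joint torques, N m; "ee_pos": TCP position; "eef_rot": TCP orientation; "ft_force": force on the tool from outside, world axes, zero at the start; "torque": the same for the moment, N m; "width": finger opening in m; "grip_force": force on a finger pad.
Only numpy, scipy, OpenCV 4.12 (cv2) and the standard library are available. Lean on these libraries where they do the work, as an engineer would, in place of code of your own. Each camera call takes 0.05 s, during which the arm holds its last target. There are 200 camera calls.

## Working session

There is one attempt and no reset: what is moved stays moved. The work goes in short steps, Python scripts to look and compute and a tool call to move; the robot and the scene stay as the last step left them, time stands still between calls to the robot, and variables do not carry over. Pictures are saved under pics/ and viewed, at most 14 in all, crops included, and the job is handed in when it is done.

Besides the shell and the picture viewer there is one more tool, called after "Emit:" in YAML: its name, and indented under it one key for each argument. step_arm: Moves the arm, as the interface text tells. Shifts and turns lie within -1 to 1; 1 stands for 25 mm of shift or 0.12 rad of turn. Its arguments: {"type":"object","properties":{"delta_pos":{"type":"array"},"turn":{"type":"array"},"grip":{"type":"number"},"newtons":{"type":"number"}},"required":["delta_pos","turn"]}

```bash
mkdir -p pics
cat > h.py <<'E'
from bench import *
import numpy as np, cv2
def shot(n,f):
    c=camera(n); np.savez('pics/'+f+'.npz',**c); cv2.imwrite('pics/'+f+'.png',c['image'][:,:,::-1]); return c
def load(f): return dict(np.load('pics/'+f+'.npz'))
def ray(c,u,v):
    K=c['mtx']; V=c['view']; d=np.linalg.inv(K)@[u,v,1]; d=np.array([d[0],-d[1],-d[2]])
    R=V[:3,:3]; return -R.T@V[:3,3], R.T@d
def atz(c,u,v,z):
    o,d=ray(c,u,v); return o+d*(z-o[2])/d[2]
def dep(c,u,v):
    o,d=ray(c,u,v); return o+d*c['z_map'][int(v),int(u)]
def proj(c,p):
    q=c['view'][:3,:3]@p+c['view'][:3,3]; q=c['mtx']@[q[0],-q[1],-q[2]]; return q[:2]/q[2]
E
python3 - <<'E'
from h import *
np.set_printoptions(precision=3,suppress=True)
for n in('top','side','wrist'):
    c=shot(n,n+'0'); print(n,c['mtx'],c['view'])
print(read_state())
E
```

```text
top [[401.351   0.    255.377]
 [  0.    401.351 192.805]
 [  0.      0.      1.   ]] [[ 0.017 -1.     0.005 -0.005]
 [ 0.991  0.018  0.136 -0.539]
 [-0.136  0.003  0.991 -1.001]
 [ 0.     0.     0.     1.   ]]
side [[443.182   0.    257.382]
 [  0.    443.182 195.334]
 [  0.      0.      1.   ]] [[-1.     0.004 -0.021  0.555]
 [-0.018 -0.686  0.727 -0.006]
 [-0.012  0.728  0.686 -1.218]
 [ 0.     0.     0.     1.   ]]
wrist [[316.689   0.    256.58 ]
 [  0.    316.689 194.592]
 [  0.      0.      1.   ]] [[ 0.253 -0.967  0.    -0.625]
 [ 0.921  0.241 -0.307  0.039]
 [ 0.297  0.078  0.952 -0.392]
 [ 0.     0.     0.     1.   ]]
{'time': 0.15, 'joint_positions': array([ 1.292,  0.333, -0.065,  1.461,  0.022,  1.35 , -0.088]), 'joint_vel': array([-0.001, -0.003,  0.001, -0.001,  0.   , -0.001, -0.002]), 'joint_torque': array([ -0.   , -62.363,   0.024, -39.014,  -0.061,   0.037,   0.   ]), 'ee_pos': array([ 0.158, -0.604,  0.222]), 'eef_rot': array([ 0.992,  0.128, -0.   , -0.001]), 'ft_force': array([-0.086, -1.185,  0.73 ]), 'torque': array([-0.038, -0.009,  0.003]), 'grip_force': 0.0, 'width': 0.08725802639083152}
```

View pics/top0.png

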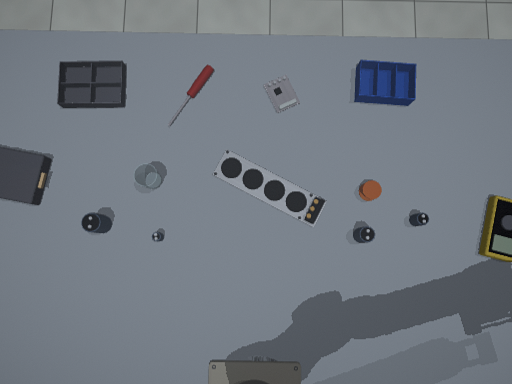

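View pics/side0.png

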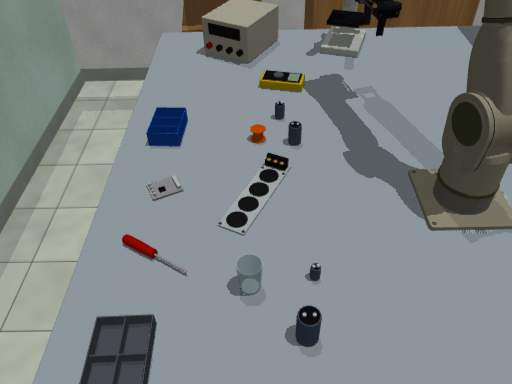

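Top view: tallest cap about (91,222), shortest (158,237), two others (364,234) and (420,218), pads (231,168) to (296,202), terminal block (316,209), beaker (150,176), reel (370,190). The side view agrees: d (308,325), a (315,271), c (295,132), b (280,110).

Run:
```python
from h import *
a=cv2.imread('pics/top0.png')
f=lambda x0,y0,w,h,s:cv2.resize(a[y0:y0+h,x0:x0+w],None,fx=s,fy=s,interpolation=cv2.INTER_CUBIC)
l=f(70,150,100,100,4);r=f(345,150,100,100,4)
cv2.imwrite('pics/crA.png',np.hstack([l,r]))
cv2.imwrite('pics/crB.png',f(205,140,130,95,6))
```

```text
(no output)
```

View pics/crA.png

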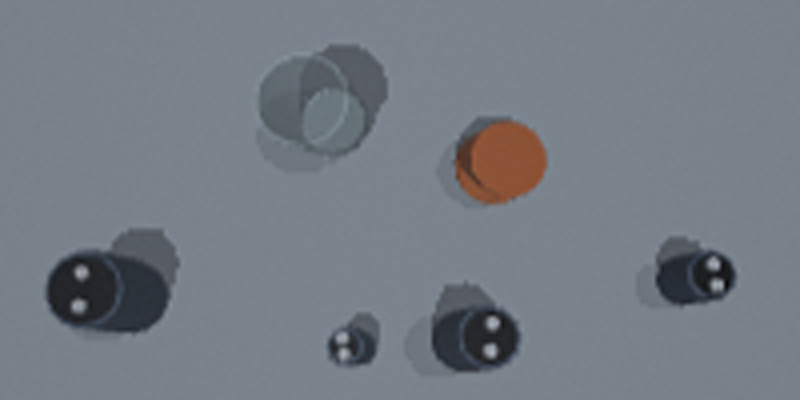

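View pics/crB.png

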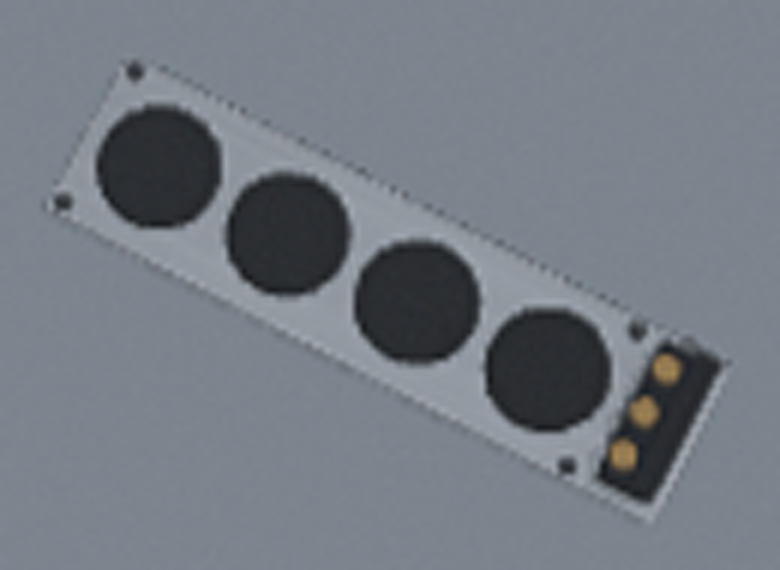

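The crops show top faces at crA px d (83,289), a (345,345), c (490,338), b (713,275). Pad centres in crB are (159,166), (288,234), (417,302), (548,370), with the terminal block at the lower right.

Run:
```python
from h import *
np.set_printoptions(precision=4,suppress=True)
c=load('top0');s=load('side0')
H=dict(d=.082,a=.040,c=.068,b=.054)
P={}
for n,x,y,x0 in(('d',83,289,70),('a',345,345,70),('c',490-400,338,345),('b',713-400,275,345)):
    u,v=x/4+x0-.375,y/4+150-.375
    P[n]=atz(c,u,v,H[n]); print(n,u,v,P[n],'depth',dep(c,round(u),round(v)),'side',proj(s,P[n]))
for i,(x,y) in enumerate([(548,370),(417,302),(288,234),(159,166)]):
    u,v=x/6+205-.42,y/6+140-.42
    p=atz(c,u,v,.009);P[i+1]=p;print(i+1,p,dep(c,round(u),round(v)),proj(s,p))
print(dep(s,308,317),dep(s,295,126))
print('row',np.linalg.norm(P[4]-P[1])/3,np.arctan2(*(P[4]-P[1])[1::-1]))
print('beaker',atz(c,303/4+70-.4,98/4+150-.4,.085),atz(c,333/4+70-.4,120/4+150-.4,.0))
b=cv2.imread('pics/side0.png')
f=lambda x0,y0,w,h,k:cv2.resize(b[y0:y0+h,x0:x0+w],None,fx=k,fy=k,interpolation=cv2.INTER_CUBIC)
cv2.imwrite('pics/crS.png',np.hstack([f(235,250,100,100,4),f(215,90,100,100,4)]))
```

```text
d 90.375 221.875 [0.4542 0.407  0.082 ] depth [0.4538 0.4071 0.0838] side [308.8231 314.51  ]
a 155.875 235.875 [0.4241 0.2556 0.04  ] depth [0.4237 0.2548 0.042 ] side [315.1451 265.7229]
c 367.125 234.125 [ 0.4368 -0.2734  0.068 ] depth [ 0.4373 -0.2741  0.0642] side [294.8728 123.5637]
b 422.875 218.375 [ 0.4795 -0.4192  0.054 ] depth [ 0.4802 -0.4184  0.0567] side [279.218  102.6855]
1 [ 0.5226 -0.1028  0.009 ] [ 0.5234 -0.1033  0.0071] [268.5203 174.3327]
2 [ 0.5519 -0.0446  0.009 ] [ 0.5517 -0.0445  0.0083] [258.5894 187.9634]
3 [0.5814 0.0131 0.009 ] [0.5805 0.012  0.0077] [247.8871 202.4224]
4 [0.6111 0.0712 0.009 ] [0.612  0.0715 0.0077] [236.3351 218.0295]
[0.4563 0.4124 0.082 ] [ 0.4373 -0.2601  0.0681]
row 0.06510108395610242 1.1001925446378082
beaker [0.5746 0.2785 0.085 ] [0.5753 0.281  0.    ]
```

View pics/crS.png

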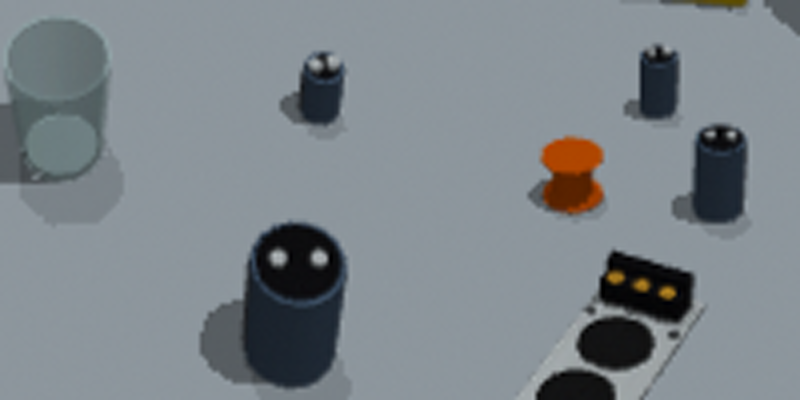

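Both views agree to about 1 px, so the positions and heights are good. I'll keep one yaw throughout, with the fingers closing across the row, which means a turn of about +0.843 rad. First I move above cap_b.

Emit:
step_arm:
  delta_pos:
    - [1,0.58,0]
    - [1,0.58,0]
    - [1,0.58,0]
    - [1,0.58,0]
    - [1,0.58,0]
    - [1,0.58,0]
    - [1,0.58,0]
    - [1,0.58,0]
    - [1,0.58,0]
    - [1,0.58,0]
    - [1,0.58,0]
    - [1,0.58,0]
  turn: [0.59,0.59,0.59,0.59,0.59,0.59,0.59,0.59,0.59,0.59,0.59,0.54]
  grip: 0

```text
time: 1.35
ee_pos: [0.4601, -0.4293, 0.2225]
eef_rot: [0.851, 0.525, 0.0, 0.0]
ft_force: [-0.6, -0.8, 1.1]
width: 0.0869
grip_force: 0.0
```

Emit:
step_arm:
  delta_pos:
    - [0.86,0.46,0]
    - [0,0,0]
    - [0,0,0]
    - [0,0,0]
  turn: [0,0,0,0]

```text
time: 1.75
ee_pos: [0.4791, -0.4198, 0.2224]
eef_rot: [0.853, 0.522, -0.0, -0.0]
ft_force: [-0.5, 0.6, 0.3]
width: 0.0869
grip_force: 0.0
```

Run:
```python
from h import *
c=shot('wrist','w1'); s=read_state(); print(s['ee_pos'],s['eef_rot'],s['joint_positions'])
print(proj(c,np.array([.4795,-.4192,.054])))
```

```text
[ 0.47890695 -0.41996125  0.22253192] [ 8.52925601e-01  5.22032398e-01 -2.99675656e-04  6.36698552e-05] [ 0.91457713  0.38175001 -0.35372862  1.41173823  0.13264597  1.37154975
  0.08568604]
[257.59575755 172.99380366]
```

View pics/w1.png

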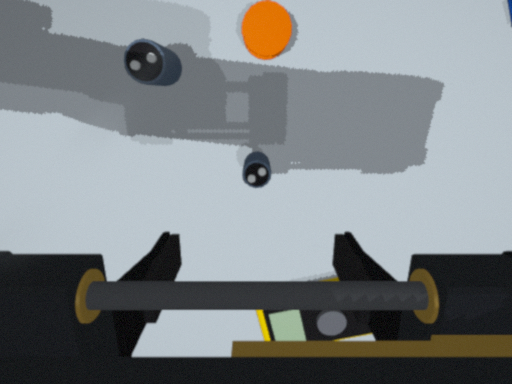

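Cap b's top is at (257,173), exactly as predicted, with c at (145,62). I descend and grasp.

Emit:
step_arm:
  delta_pos:
    - [0.02,0.02,-1]
    - [0,0,-1]
    - [0,0,-1]
    - [0,0,-1]
    - [0,0,-1]
    - [0,0,-1]
    - [0,0,-1]
    - [0,0,-0.6]
    - [0,0,-0.4]
    - [0,0,-0.18]
    - [0,0,0]
    - [0,0,0]
  turn: [0,0,0,0,0,0,0,0,0,0,0,0]

```text
time: 3.0
ee_pos: [0.4807, -0.4191, 0.0191]
eef_rot: [0.853, 0.522, 0.0, 0.001]
ft_force: [-0.0, 0.4, 0.6]
width: 0.0871
grip_force: 0.0
```

Emit:
step_arm:
  delta_pos:
    - [0,0,0]
    - [0,0,0]
    - [0,0,0]
    - [0,0,0]
    - [0,0,0]
    - [0,0,0]
    - [0,0,0]
    - [0,0,0]
  turn: [0,0,0,0,0,0,0,0]
  grip: 1
  newtons: 20

```text
time: 3.8
ee_pos: [0.4802, -0.4186, 0.0181]
eef_rot: [0.853, 0.522, 0.0, 0.0]
ft_force: [0.7, 0.6, 0.1]
width: 0.0312
grip_force: 20.1
```

Emit:
step_arm:
  delta_pos:
    - [0,0,0.5]
    - [0,0,1]
    - [0,0,1]
    - [0,0,1]
    - [0,0,0.5]
    - [0.1,0.5,0]
    - [0.18,0.95,0]
    - [0.18,0.95,0]
    - [0.18,0.95,0]
    - [0.18,0.95,0]
    - [0.18,0.95,0]
    - [0.18,0.95,0]
  turn: [0,0,0,0,0,0,0,0,0,0,0,0]

```text
time: 5.0
ee_pos: [0.5091, -0.2612, 0.1166]
eef_rot: [0.852, 0.523, -0.0, -0.001]
ft_force: [0.5, -0.0, -1.1]
width: 0.0317
grip_force: 20.0
```

Emit:
step_arm:
  delta_pos:
    - [0.18,0.95,0]
    - [0.18,0.95,0]
    - [0.18,0.95,0]
    - [0.18,0.95,0]
    - [0.18,0.95,0]
    - [0.18,0.95,0]
    - [0.18,0.95,0]
    - [0.18,0.95,0]
    - [0.1,0.65,0]
    - [0.1,0.4,0]
    - [0,0,0]
    - [0,0,0]
  turn: [0,0,0,0,0,0,0,0,0,0,0,0]

```text
time: 6.2
ee_pos: [0.5502, -0.048, 0.1175]
eef_rot: [0.853, 0.522, -0.0, -0.0]
ft_force: [-0.8, -0.1, -0.6]
width: 0.0318
grip_force: 20.0
```

Emit:
step_arm:
  delta_pos:
    - [0.07,0.14,0]
    - [0,0,0]
    - [0,0,0]
  turn: [0,0,0]

```text
time: 6.5
ee_pos: [0.5524, -0.0444, 0.118]
eef_rot: [0.853, 0.522, -0.0, 0.0]
ft_force: [-0.8, -0.2, -0.9]
width: 0.0315
grip_force: 20.0
```

Run:
```python
from h import *
c=shot('wrist','w2'); s=read_state(); print(s['ee_pos'])
for p in ([.5226,-.1028,.009],[.5519,-.0446,.009],[.5814,.0131,.009],[.6111,.0712,.009]): print(proj(c,np.array(p)))
```

```text
[ 0.55237823 -0.04434799  0.11806065]
[257.63653842 254.99075271]
[257.30570496 190.35613549]
[257.40910446 116.36556059]
[257.52505415  29.68232516]
```

View pics/w2.png

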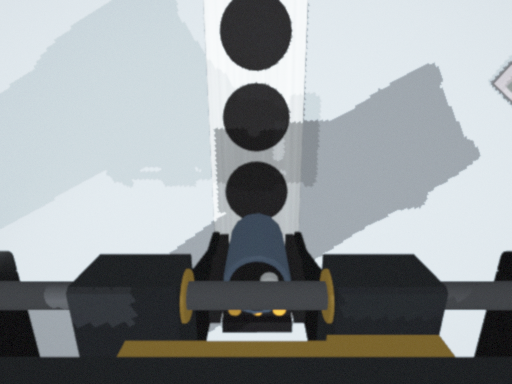

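Pads 4, 3 and 2 appear at (256,32), (256,117) and (256,190), within 1–2 px of prediction. I lower cap_b.

Emit:
step_arm:
  delta_pos:
    - [0,0,-0.8]
    - [0,0,-0.8]
    - [0,0,-0.8]
    - [0,0,-0.6]
    - [0,0,-0.3]
    - [0,0,-0.2]
    - [0,0,-0.1]
    - [0,0,0]
    - [0,0,0]
    - [0,0,0]
  turn: [0,0,0,0,0,0,0,0,0,0]

```text
time: 7.55
ee_pos: [0.5528, -0.044, 0.0286]
eef_rot: [0.853, 0.522, 0.0, 0.0]
ft_force: [-0.1, 0.1, -1.1]
width: 0.0315
grip_force: 20.0
```

Emit:
step_arm:
  delta_pos:
    - [-0.02,-0.02,-0.05]
    - [0,0,0]
    - [0,0,0]
  turn: [0,0,0]

```text
time: 7.85
ee_pos: [0.5521, -0.0445, 0.027]
eef_rot: [0.853, 0.522, 0.0, 0.0]
ft_force: [0.3, -1.1, 0.4]
width: 0.0313
grip_force: 20.0
```

Emit:
step_arm:
  delta_pos:
    - [0,0,0]
    - [0,0,0]
    - [0,0,0]
    - [0,0,0]
    - [0,0,0]
    - [0,0,0]
    - [0,0,0]
    - [0,0,0]
  turn: [0,0,0,0,0,0,0,0]
  grip: 0

```text
time: 8.65
ee_pos: [0.5519, -0.0444, 0.0268]
eef_rot: [0.853, 0.522, 0.0, 0.0]
ft_force: [0.5, 0.4, -0.1]
width: 0.084
grip_force: 0.0
```

Emit:
step_arm:
  delta_pos:
    - [0,0,0.6]
    - [0,0,1]
    - [0,0,1]
    - [0,0,1]
    - [0,0,1]
    - [0,0,0.4]
    - [-0.3,-0.6,0]
    - [-0.45,-0.9,0]
    - [-0.45,-0.9,0]
    - [-0.45,-0.9,0]
    - [-0.45,-0.9,0]
    - [-0.45,-0.9,0]
  turn: [0,0,0,0,0,0,0,0,0,0,0,0]

```text
time: 9.85
ee_pos: [0.4874, -0.1727, 0.1518]
eef_rot: [0.853, 0.522, -0.0, -0.0]
ft_force: [0.5, 0.6, 0.6]
width: 0.0868
grip_force: 0.0
```

Emit:
step_arm:
  delta_pos:
    - [-0.45,-0.9,0]
    - [-0.45,-0.9,0]
    - [-0.45,-0.9,0]
    - [-0.45,-0.9,0]
    - [-0.25,-0.46,0]
    - [0,0,0]
    - [0,0,0]
    - [0,0,0]
  turn: [0,0,0,0,0,0,0,0]

```text
time: 10.65
ee_pos: [0.4377, -0.272, 0.1518]
eef_rot: [0.852, 0.523, 0.0, -0.0]
ft_force: [0.6, 0.2, -0.3]
width: 0.0868
grip_force: 0.0
```

Run:
```python
from h import *
t=camera('top'); cv2.imwrite('pics/t1c.png',cv2.resize(t['image'][150:230,240:340,::-1],None,fx=4,fy=4,interpolation=cv2.INTER_CUBIC))
print(proj(t,np.array([.5519,-.0446,.063])))
c=shot('wrist','w3'); s=read_state(); print(s['ee_pos'])
print(proj(c,np.array([.4368,-.2734,.068])))
a=cv2.imread('pics/t1c.png');b=c['image'][:,:,::-1][:320,100:440]
k=np.zeros((320,740,3),np.uint8);k[:,:400]=a;k[:,400:]=b;cv2.imwrite('pics/m1.png',k)
```

```text
[275.16228952 186.83314472]
[ 0.43754501 -0.27227542  0.15183731]
[257.58394353 200.71641956]
```

View pics/m1.png

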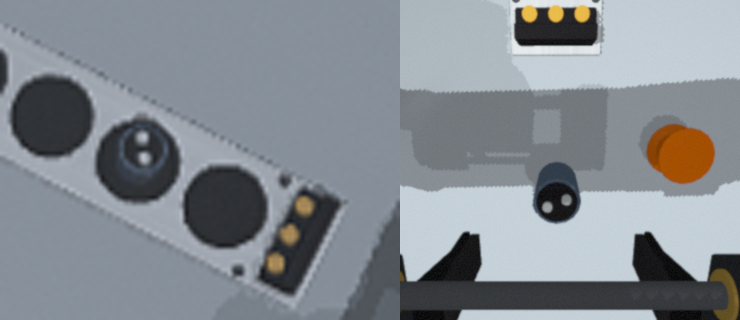

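Cap_b stands centred on pad 2 (crop (143,148)). Cap_c's top is at (257,202), as predicted. I descend on c.

Emit:
step_arm:
  delta_pos:
    - [-0.03,-0.04,-0.8]
    - [0,0,-1]
    - [0,0,-1]
    - [0,0,-1]
    - [0,0,-0.7]
    - [0,0,-0.4]
    - [0,0,-0.14]
    - [0,0,0]
    - [0,0,0]
  turn: [0,0,0,0,0,0,0,0,0]

```text
time: 11.65
ee_pos: [0.4368, -0.2746, 0.0267]
eef_rot: [0.853, 0.523, 0.0, 0.001]
ft_force: [-0.6, -0.2, -0.6]
width: 0.087
grip_force: 0.0
```

Emit:
step_arm:
  delta_pos:
    - [0,0,0]
    - [0,0,0]
    - [0,0,0]
    - [0,0,0]
    - [0,0,0]
    - [0,0,0]
    - [0,0,0]
    - [0,0,0]
  turn: [0,0,0,0,0,0,0,0]
  grip: 1
  newtons: 25

```text
time: 12.45
ee_pos: [0.4362, -0.2744, 0.0258]
eef_rot: [0.853, 0.522, 0.0, 0.0]
ft_force: [0.8, -0.1, -0.7]
width: 0.0394
grip_force: 25.0
```

Emit:
step_arm:
  delta_pos:
    - [0,0,0.5]
    - [0,0,1]
    - [0,0,1]
    - [0,0,1]
    - [0,0,0.7]
    - [0.25,0.5,0.1]
    - [0.4,0.8,0]
    - [0.45,0.9,0]
    - [0.45,0.9,0]
    - [0.45,0.9,0]
    - [0.45,0.9,0]
    - [0.45,0.9,0]
  turn: [0,0,0,0,0,0,0,0,0,0,0,0]

```text
time: 13.65
ee_pos: [0.5087, -0.1271, 0.1327]
eef_rot: [0.852, 0.523, -0.0, -0.0]
ft_force: [0.5, 0.1, -2.5]
width: 0.0394
grip_force: 25.0
```

Emit:
step_arm:
  delta_pos:
    - [0.45,0.9,0]
    - [0.45,0.9,0]
    - [0.45,0.9,0]
    - [0.45,0.9,0]
    - [0.45,0.9,0]
    - [0.4,0.7,0]
    - [0.25,0.5,0]
    - [0,0,0]
    - [0,0,0]
    - [0,0,0]
  turn: [0,0,0,0,0,0,0,0,0,0]

```text
time: 14.65
ee_pos: [0.5807, 0.0117, 0.1331]
eef_rot: [0.853, 0.522, -0.0, 0.0]
ft_force: [-0.7, 0.3, -0.9]
width: 0.0395
grip_force: 25.0
```

Emit:
step_arm:
  delta_pos:
    - [0.01,0.04,-0.7]
    - [0,0,-0.9]
    - [0,0,-0.9]
    - [0,0,-0.7]
    - [0,0,-0.4]
    - [0,0,-0.2]
    - [0,0,-0.1]
    - [0,0,0]
    - [0,0,0]
    - [0,0,0]
  turn: [0,0,0,0,0,0,0,0,0,0]

```text
time: 15.65
ee_pos: [0.5818, 0.0141, 0.0365]
eef_rot: [0.853, 0.522, 0.0, 0.0]
ft_force: [-0.6, 0.6, -1.3]
width: 0.0397
grip_force: 25.0
```

Emit:
step_arm:
  delta_pos:
    - [-0.02,-0.04,-0.05]
    - [0,0,0]
    - [0,0,0]
  turn: [0,0,0]

```text
time: 15.95
ee_pos: [0.5812, 0.0131, 0.0349]
eef_rot: [0.853, 0.522, 0.0, 0.0]
ft_force: [0.2, -0.7, 0.3]
width: 0.0393
grip_force: 25.0
```

Emit:
step_arm:
  delta_pos:
    - [0,0,0]
    - [0,0,0]
    - [0,0,0]
    - [0,0,0]
    - [0,0,0]
    - [0,0,0]
    - [0,0,0]
    - [0,0,0]
  turn: [0,0,0,0,0,0,0,0]
  grip: 0

```text
time: 16.75
ee_pos: [0.5809, 0.0131, 0.0346]
eef_rot: [0.853, 0.522, 0.0, 0.0]
ft_force: [-1.1, 0.0, -0.8]
width: 0.0858
grip_force: 0.0
```

Emit:
step_arm:
  delta_pos:
    - [0,0,0.6]
    - [0,0,1]
    - [0,0,1]
    - [0,0,1]
    - [0,0,1]
    - [0,0,0.6]
    - [-0.4,0.6,0]
    - [-0.58,0.9,0]
    - [-0.58,0.9,0]
    - [-0.58,0.9,0]
    - [-0.58,0.9,0]
    - [-0.58,0.9,0]
  turn: [0,0,0,0,0,0,0,0,0,0,0,0]

```text
time: 17.95
ee_pos: [0.4964, 0.1421, 0.1637]
eef_rot: [0.852, 0.523, -0.001, -0.0]
ft_force: [-1.2, -0.2, 0.3]
width: 0.0871
grip_force: 0.0
```

Emit:
step_arm:
  delta_pos:
    - [-0.58,0.9,0]
    - [-0.58,0.9,0]
    - [-0.58,0.9,0]
    - [-0.58,0.9,0]
    - [-0.4,0.6,0]
    - [-0.25,0.4,0]
    - [0,0,0]
    - [0,0,0]
    - [0,0,0]
  turn: [0,0,0,0,0,0,0,0,0]

```text
time: 18.85
ee_pos: [0.4247, 0.2545, 0.1643]
eef_rot: [0.853, 0.522, -0.0, 0.0]
ft_force: [0.1, -0.7, -0.4]
width: 0.0868
grip_force: 0.0
```

Run:
```python
from h import *
t=camera('top'); a=cv2.resize(t['image'][150:230,220:320,::-1],None,fx=4,fy=4,interpolation=cv2.INTER_CUBIC)
print((proj(t,np.array([.5814,.0131,.077]))-[220,150])*4+1.5)
c=shot('wrist','w4'); s=read_state(); print(s['ee_pos'])
print(proj(c,np.array([.4241,.2556,.040])))
b=c['image'][:,:,::-1][:320,100:440]
k=np.zeros((320,740,3),np.uint8);k[:,:400]=a;k[:,400:]=b;cv2.imwrite('pics/m2.png',k)
```

```text
[131.61533804  97.16568846]
[0.42463773 0.25471765 0.1644245 ]
[256.57890395 184.45724686]
```

View pics/m2.png

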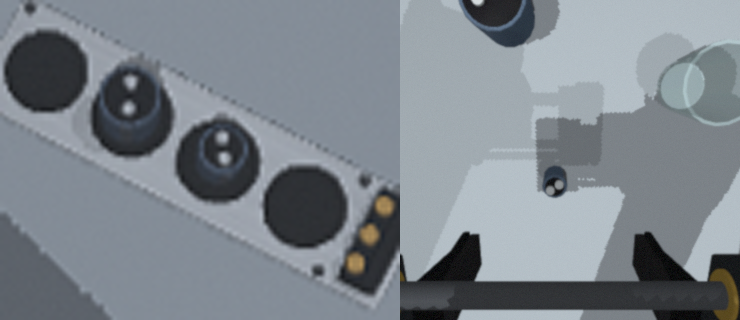

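Cap_c is centred on pad 3 (crop (130,96)). Cap_a's top is at (254,185), about 1 mm left of prediction. I descend.

Emit:
step_arm:
  delta_pos:
    - [-0.05,0.06,-1]
    - [0,0,-1]
    - [0,0,-1]
    - [0,0,-1]
    - [0,0,-0.9]
    - [0,0,-0.6]
    - [0,0,-0.4]
    - [0,0,-0.2]
    - [0,0,0]
    - [0,0,0]
  turn: [0,0,0,0,0,0,0,0,0,0]

```text
time: 19.95
ee_pos: [0.4234, 0.2574, 0.0128]
eef_rot: [0.853, 0.522, 0.001, 0.0]
ft_force: [0.3, 0.0, -0.3]
width: 0.087
grip_force: 0.0
```

Emit:
step_arm:
  delta_pos:
    - [0,0,0]
    - [0,0,0]
    - [0,0,0]
    - [0,0,0]
    - [0,0,0]
    - [0,0,0]
    - [0,0,0]
    - [0,0,0]
  turn: [0,0,0,0,0,0,0,0]
  grip: 1
  newtons: 15

```text
time: 20.75
ee_pos: [0.4229, 0.2571, 0.0121]
eef_rot: [0.853, 0.522, 0.0, 0.0]
ft_force: [-0.8, 0.3, -0.2]
width: 0.0308
grip_force: 0.0
```

Still closing.

Emit:
step_arm:
  delta_pos:
    - [0,0,0]
    - [0,0,0]
    - [0,0,0]
    - [0,0,0]
  turn: [0,0,0,0]

```text
time: 21.15
ee_pos: [0.4229, 0.2571, 0.0121]
eef_rot: [0.853, 0.522, 0.0, 0.0]
ft_force: [-0.1, -1.5, -0.7]
width: 0.0235
grip_force: 15.0
```

Emit:
step_arm:
  delta_pos:
    - [0,0,0.5]
    - [0,0,1]
    - [0,0,1]
    - [0,0,1]
    - [0,0,0.9]
    - [0.1,-0.5,0.4]
    - [0.25,-0.9,0]
    - [0.25,-0.9,0]
    - [0.25,-0.9,0]
    - [0.25,-0.9,0]
    - [0.25,-0.9,0]
    - [0.25,-0.9,0]
  turn: [0,0,0,0,0,0,0,0,0,0,0,0]

```text
time: 22.35
ee_pos: [0.4631, 0.1089, 0.133]
eef_rot: [0.853, 0.523, 0.0, 0.0]
ft_force: [0.1, -0.4, -0.8]
width: 0.0236
grip_force: 15.0
```

Emit:
step_arm:
  delta_pos:
    - [0.25,-0.9,0]
    - [0.25,-0.9,0]
    - [0.25,-0.9,0]
    - [0.25,-0.9,0]
    - [0.25,-0.9,0]
    - [0.25,-0.9,0]
    - [0.25,-0.9,0]
    - [0.25,-0.9,0]
    - [0.25,-0.8,0]
    - [0.14,-0.5,0]
    - [0,0,0]
    - [0,0,0]
  turn: [0,0,0,0,0,0,0,0,0,0,0,0]

```text
time: 23.55
ee_pos: [0.5225, -0.1019, 0.1323]
eef_rot: [0.853, 0.523, 0.0, -0.0]
ft_force: [-0.2, 0.6, -0.7]
width: 0.0235
grip_force: 15.0
```

Emit:
step_arm:
  delta_pos:
    - [0,0,-0.8]
    - [0,0,-1]
    - [0,0,-1]
    - [0,0,-0.7]
    - [0,0,-0.4]
    - [0,0,-0.3]
    - [0,0,-0.2]
    - [0,0,0]
    - [0,0,0]
    - [0,0,0]
    - [0,0,0]
  turn: [0,0,0,0,0,0,0,0,0,0,0]

```text
time: 24.65
ee_pos: [0.523, -0.103, 0.0225]
eef_rot: [0.853, 0.522, 0.0, 0.0]
ft_force: [0.7, -1.1, -0.2]
width: 0.0234
grip_force: 15.0
```

Emit:
step_arm:
  delta_pos:
    - [0,0.02,-0.05]
    - [0,0,0]
    - [0,0,0]
  turn: [0,0,0]

```text
time: 24.95
ee_pos: [0.5229, -0.1025, 0.0211]
eef_rot: [0.853, 0.522, 0.0, 0.0]
ft_force: [0.3, -0.6, 2.8]
width: 0.0237
grip_force: 15.0
```

Emit:
step_arm:
  delta_pos:
    - [0,0,0]
    - [0,0,0]
    - [0,0,0]
    - [0,0,0]
    - [0,0,0]
    - [0,0,0]
    - [0,0,0]
    - [0,0,0]
    - [0,0,0]
  turn: [0,0,0,0,0,0,0,0,0]
  grip: 0

```text
time: 25.85
ee_pos: [0.5227, -0.1025, 0.0208]
eef_rot: [0.853, 0.522, 0.0, 0.0]
ft_force: [-0.0, -0.3, -0.5]
width: 0.0842
grip_force: 0.0
```

Emit:
step_arm:
  delta_pos:
    - [0,0,0.6]
    - [0,0,1]
    - [0,0,1]
    - [0,0,1]
    - [0,0,1]
    - [0,0,1]
    - [0,0,0.4]
    - [0,0,0]
  turn: [0,0,0,0,0,0,0,0]

```text
time: 26.65
ee_pos: [0.5235, -0.1025, 0.1726]
eef_rot: [0.853, 0.522, 0.001, 0.001]
ft_force: [-0.7, -0.5, -0.3]
width: 0.0869
grip_force: 0.0
```

Emit:
step_arm:
  delta_pos:
    - [-0.08,0.5,0]
    - [-0.13,0.95,0]
    - [-0.13,0.95,0]
    - [-0.13,0.95,0]
    - [-0.13,0.95,0]
    - [-0.13,0.95,0]
    - [-0.13,0.95,0]
    - [-0.13,0.95,0]
    - [-0.13,0.95,0]
    - [-0.13,0.95,0]
    - [-0.13,0.95,0]
    - [-0.13,0.95,0]
  turn: [0,0,0,0,0,0,0,0,0,0,0,0]

```text
time: 27.85
ee_pos: [0.4833, 0.1729, 0.1694]
eef_rot: [0.852, 0.523, -0.001, -0.0]
ft_force: [0.1, -0.1, 0.3]
width: 0.087
grip_force: 0.0
```

Emit:
step_arm:
  delta_pos:
    - [-0.13,0.95,0]
    - [-0.13,0.95,0]
    - [-0.13,0.95,0]
    - [-0.13,0.95,0]
    - [-0.13,0.95,0]
    - [-0.13,0.95,0]
    - [-0.13,0.95,0]
    - [-0.13,0.95,0]
    - [-0.13,0.95,0]
    - [-0.06,0.9,0]
    - [0,0,0]
    - [0,0,0]
  turn: [0,0,0,0,0,0,0,0,0,0,0,0]

```text
time: 29.05
ee_pos: [0.4528, 0.4078, 0.1695]
eef_rot: [0.852, 0.523, -0.001, -0.0]
ft_force: [0.4, -0.0, -0.3]
width: 0.0869
grip_force: 0.0
```

Run:
```python
from h import *
t=camera('top'); a=cv2.resize(t['image'][150:230,220:320,::-1],None,fx=4,fy=4,interpolation=cv2.INTER_CUBIC)
print((proj(t,np.array([.5226,-.1028,.049]))-[220,150])*4+1.5)
c=shot('wrist','w5'); s=read_state(); print(s['ee_pos'])
print(proj(c,np.array([.4542,.407,.082])))
b=c['image'][:,:,::-1][:320,100:440]
k=np.zeros((320,740,3),np.uint8);k[:,:400]=a;k[:,400:]=b;cv2.imwrite('pics/m3.png',k)
```

```text
[311.69690407 199.1916669 ]
[0.45399723 0.40659375 0.17004403]
[258.56501556 196.82489991]
```

View pics/m3.png

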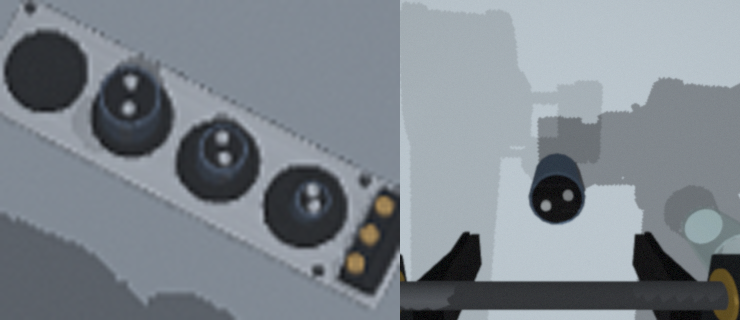

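Cap_a is centred on pad 1 (crop (312,198)). Cap_d's top is at (257,197), as predicted. I descend on d.

Emit:
step_arm:
  delta_pos:
    - [0,0,-0.8]
    - [0,0,-1]
    - [0,0,-1]
    - [0,0,-1]
    - [0,0,-0.8]
    - [0,0,-0.5]
    - [0,0,-0.26]
    - [0,0,0]
    - [0,0,0]
    - [0,0,0]
  turn: [0,0,0,0,0,0,0,0,0,0]

```text
time: 30.15
ee_pos: [0.4546, 0.408, 0.0379]
eef_rot: [0.853, 0.522, 0.001, -0.0]
ft_force: [-0.6, -0.7, 0.2]
width: 0.0873
grip_force: 0.0
```

Emit:
step_arm:
  delta_pos:
    - [0,0,0]
    - [0,0,0]
    - [0,0,0]
    - [0,0,0]
    - [0,0,0]
    - [0,0,0]
    - [0,0,0]
    - [0,0,0]
  turn: [0,0,0,0,0,0,0,0]
  grip: 1
  newtons: 35

```text
time: 30.95
ee_pos: [0.4541, 0.4076, 0.0368]
eef_rot: [0.853, 0.522, -0.0, 0.0]
ft_force: [0.5, 0.3, -0.5]
width: 0.0474
grip_force: 35.0
```

Emit:
step_arm:
  delta_pos:
    - [0,0,0.5]
    - [0,0,1]
    - [0,0,1]
    - [0,0,1]
    - [0,0,1]
    - [0,0,1]
    - [0,0,0.5]
    - [0.2,-0.5,0]
    - [0.42,-0.9,0]
    - [0.42,-0.9,0]
    - [0.42,-0.9,0]
    - [0.42,-0.9,0]
  turn: [0,0,0,0,0,0,0,0,0,0,0,0]

```text
time: 32.15
ee_pos: [0.5014, 0.3024, 0.1852]
eef_rot: [0.853, 0.522, -0.001, 0.0]
ft_force: [0.5, 0.1, -2.8]
width: 0.0474
grip_force: 35.0
```

Emit:
step_arm:
  delta_pos:
    - [0.42,-0.9,0]
    - [0.42,-0.9,0]
    - [0.42,-0.9,0]
    - [0.42,-0.9,0]
    - [0.42,-0.9,0]
    - [0.42,-0.9,0]
    - [0.42,-0.9,0]
    - [0.42,-0.9,0]
    - [0.42,-0.9,0]
    - [0.36,-0.76,0]
    - [0.26,-0.5,0]
    - [0,0,0]
  turn: [0,0,0,0,0,0,0,0,0,0,0,0]

```text
time: 33.35
ee_pos: [0.6113, 0.0678, 0.1855]
eef_rot: [0.854, 0.521, -0.001, 0.0]
ft_force: [-0.4, 0.3, -3.1]
width: 0.0475
grip_force: 35.0
```

Emit:
step_arm:
  delta_pos:
    - [0,0,0]
    - [0,0,0]
  turn: [0,0]

```text
time: 33.55
ee_pos: [0.6105, 0.0727, 0.1867]
eef_rot: [0.852, 0.523, 0.0, -0.0]
ft_force: [-0.2, 0.3, -2.5]
width: 0.0475
grip_force: 35.0
```

Emit:
step_arm:
  delta_pos:
    - [0,-0.03,-0.7]
    - [0,0,-1]
    - [0,0,-1]
    - [0,0,-1]
    - [0,0,-0.8]
    - [0,0,-0.5]
    - [0,0,-0.3]
    - [0,0,-0.2]
    - [0,0,0]
    - [0,0,0]
    - [0,0,0]
    - [0,0,0]
  turn: [0,0,0,0,0,0,0,0,0,0,0,0]

```text
time: 34.75
ee_pos: [0.6115, 0.0703, 0.0499]
eef_rot: [0.853, 0.522, 0.0, 0.0]
ft_force: [0.0, 0.3, -2.8]
width: 0.0473
grip_force: 35.0
```

Emit:
step_arm:
  delta_pos:
    - [-0.02,0.04,-0.08]
    - [0,0,-0.04]
    - [0,0,0]
    - [0,0,0]
  turn: [0,0,0,0]

```text
time: 35.15
ee_pos: [0.6106, 0.0713, 0.0463]
eef_rot: [0.853, 0.522, -0.0, 0.0]
ft_force: [0.3, 0.4, -2.4]
width: 0.0471
grip_force: 35.0
```

Emit:
step_arm:
  delta_pos:
    - [0.01,0,-0.03]
    - [0,0,0]
    - [0,0,0]
  turn: [0,0,0]

```text
time: 35.45
ee_pos: [0.611, 0.0714, 0.0458]
eef_rot: [0.853, 0.522, 0.0, 0.0]
ft_force: [-1.1, 0.8, 1.4]
width: 0.0474
grip_force: 35.0
```

Emit:
step_arm:
  delta_pos:
    - [0,0,0]
    - [0,0,0]
    - [0,0,0]
    - [0,0,0]
    - [0,0,0]
    - [0,0,0]
    - [0,0,0]
    - [0,0,0]
  turn: [0,0,0,0,0,0,0,0]
  grip: 0

```text
time: 36.25
ee_pos: [0.6109, 0.0713, 0.0456]
eef_rot: [0.853, 0.522, 0.0, 0.0]
ft_force: [-0.4, -0.4, 0.6]
width: 0.0869
grip_force: 0.0
```

Emit:
step_arm:
  delta_pos:
    - [0,0,0.5]
    - [0,0,1]
    - [0,0,1]
    - [0,0,1]
    - [0,0,1]
    - [0,0,1]
    - [0,0,0.5]
    - [-0.5,-0.7,0]
    - [-0.5,-0.9,0]
    - [-0.5,-0.9,0]
    - [-0.5,-0.9,0]
    - [-0.5,-0.9,0]
  turn: [0,0,0,0,0,0,0,0,0,0,0,0]

```text
time: 37.45
ee_pos: [0.5476, -0.037, 0.1956]
eef_rot: [0.853, 0.522, -0.0, -0.0]
ft_force: [0.1, -0.1, 1.5]
width: 0.0872
grip_force: 0.0
```

Emit:
step_arm:
  delta_pos:
    - [-0.5,-0.9,0]
    - [-0.5,-0.9,0]
    - [-0.5,-0.9,0]
    - [-0.5,-0.9,0]
    - [-0.5,-0.9,0]
    - [-0.5,-0.9,0]
    - [-0.5,-0.9,0]
    - [-0.4,-0.9,0]
    - [0,-0.9,0]
    - [0,-0.5,0]
    - [0,0,0]
  turn: [0,0,0,0,0,0,0,0,0,0,0]

```text
time: 38.55
ee_pos: [0.4506, -0.2524, 0.1954]
eef_rot: [0.853, 0.522, -0.0, -0.0]
ft_force: [0.0, -0.2, -0.0]
width: 0.0869
grip_force: 0.0
```

Run:
```python
from h import *
f=lambda i,s:cv2.resize(i[...,::-1],None,fx=s,fy=s,interpolation=cv2.INTER_CUBIC)
t=camera('top'); a=f(t['image'][150:250,135:335],2)
a2=f(t['image'][150:225,220:320],4)
for p in([.5226,-.1028,.049],[.5519,-.0446,.063],[.5814,.0131,.077],[.6111,.0712,.091]):print((proj(t,np.array(p))-[220,150])*4+1.5)
c=camera('side'); s=f(c['image'][140:300,200:400],2)[:300]
k=np.zeros((500,800,3),np.uint8);k[:200,:400]=a;k[200:500,:400]=a2;k[:300,400:]=s;cv2.imwrite('pics/m4.png',k);print(read_state()['ee_pos'])
```

```text
[311.69690407 199.1916669 ]
[222.14915809 148.83257889]
[131.61533804  97.16568846]
[38.61970575 44.12957191]
[ 0.45124908 -0.2500704   0.19544662]
```

View pics/m4.png

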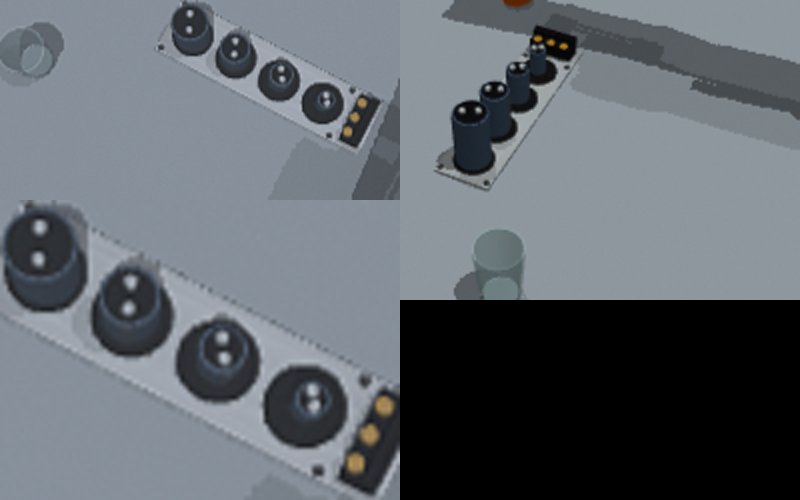

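All four caps are upright and centred, with tops at crop (39,243), (130,295), (222,348) and (312,398), tallest to shortest. The beaker is undisturbed, so I hand in.

```bash
python3 -c "
from bench import *
print(close_job())"
```

```text
the job is handed in; nothing more can be done
None
```

The job is handed in: all four capacitors stand upright and centred on their pads, shortest next to the terminal block and tallest farthest away, and the beaker was not moved; robot time was about 39 s of the 106 s allowed.

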